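# Put the gauge away and push the tester's kit drawer home

## Robot

A 6-joint arm with a two-finger parallel gripper is mounted at the origin on the work surface. World frame = base frame: x ahead of the robot, y to its left, z up, the work surface at z = 0. Lengths are in m, angles in degrees, forces in N, time in s.
With the tool pointing down it reaches from about 0.375 to 0.9 m from the base axis. Payload 3.1 kg.
Tool frame: the origin (TCP) lies at the very end of the fingers, on their centre line; the grasp point (between the pads) lies behind it (bot.grip_depth is the z of the grasp point in the tool frame, in m); z points along the fingers, y is the direction in which the jaws open and shut (so a half turn about z gives the same grasp; the last joint's range is limited). The gripper opens to 87 mm and grips with 3 to 60 N. Pads are 19 mm wide; open, the fingers measure 117 mm over their backs; the gripper's body (75 mm by 190 mm) begins 51 mm behind the grasp point.
Start: joints at [-10.227, 30.224, 82.088, -0, 67.689, -10.227], TCP at [0.625, 0, 0.223] pointing down, gripper open.
Joint ranges: [-176.69, 176.69], [-43.24, 126.21], [12.49, 139.97], [-82, 262], [0, 151.66], [-163.58, 163.58]. Speed limits (degrees/s): [159.86, 159.86, 180, 180, 180, 180].

## Interface

Orientations are given as a 3x3 rotation matrix whose columns are the frame's x, y, z axes.
In Python, from rig import bot, vision gives the robot as it stands. The module is installed in compiled form; this text tells all that it offers.
- The arm moves only by the shell command python3 -m jog 'ROWS'. ROWS is JSON, a list of rows, each a list of 3 entries, a list of its own where there are three numbers: the shift along the tool's x, y, z in mm, then the turn, a rotation vector about the tool's x, y, z in degrees, then the closure, from 0 (fully open) to 1 (shut). In form: [[[dx, dy, dz], [wx, wy, wz], fingers], ...]. A call has 1 to 12 rows; each row is the pose to reach, as a shift and turn from the pose commanded when the call began, along the tool's axes at that moment; what a row does not reach only later rows make up. A row lasts 1/12 s, in which the tool goes at most 41.7 mm and 7.16 degrees, less where a joint would pass 70% of its speed; a pose out of reach is approached as far as the arm can. A call with a gripper value outside its range is refused whole. The fingers move at their own pace and stop on an object; the grip force is fixed at half the most. Time passes only in rows, so rows that repeat a pose let the fingers close. It gives the time, the measured TCP pose, the force and the opening at its end, in the units of the state.
- bot.read_state(): the state, without advancing time (a new reading comes with each control period).
- vision.capture(name): name is "scene" or "side" or "wrist"; returns the picture (480x640x3 uint8, red, green, blue); there is no depth.
- vision.camera_info(name): a dict with "intrinsics" (3x3 intrinsics, pixels), "dist" ([k1, k2, p1, p2, k3] as OpenCV has them; the pictures are not rectified), "camera_from_world" (4x4, takes a point from world to camera coordinates); the wrist camera has in their place "mount" (4x4, takes a point from camera to tool coordinates, whose origin is the TCP and whose axes are the flange's). Camera axes: x right, y up, looking along -z (the intrinsics and any distortion apply to the point x, -y, -z); pixel columns grow to the right and rows downward; lengths in m; the calibration is good to about 2 mm. A picture is of the moment at which its call begins: read the wrist's pose just before it. camera_info takes no time and is no camera call.
- bot.hand_in(): hands the job in, once; it reports no verdict.
The state is a dict: "time_s": time; "joint_positions": joint angles; "qvel": joint speeds; "tau": joint torques, N m; "position": TCP position; "tcp_rot": TCP orientation; "force": force on the tool from outside, world axes, zero at the start; "moment": the same for the moment, N m; "opening": opening from 0.0 (shut) to 1.0 (fully open).
Only numpy, scipy, OpenCV 4.12 (cv2) and the standard library are available. Lean on these libraries where they do the work, as an engineer would, in place of code of your own. Each camera call takes 0.05 s, during which the arm holds its last target. There are 200 camera calls.

## Task

Put the orange-headed gauge away in the yellow holder in the open kit drawer of the tester: blade down in the slot, all the way until its head rests on the holder. Then push the drawer gently home by hand, without slamming it, until it passes its detent and seats against its stop. Leave the blue-headed gauge in its stand and everything else on the bench and the tester where it is.

Things in the scene. Friction and masses are not known exactly. Their poses are not given: they have to be found in the camera images.
- tester: Pale-green penetration tester fixed to the bench: base 280 (x) x 260 (y) x 130 mm high, dark head on a column over its rear half (430 mm high), low screen and knobs on top. Origin: centre of the base's underside. Its front, with the drawer, faces its own -x, at x = -140 mm. Above the drawer a fixed fascia has its underside 100 mm above the bench; a gauge not fully down strikes it.
- kit_drawer: The tester's open kit drawer; slides along its own x (parallel to the tester's), -x outwards, starts pulled out 115 to 145 mm, slides with 2 to 4 N. Grey tray 200 (x) x 222 (y) x 50 mm high; front panel 15 thick, 254 wide, 90 mm high, outer face at x = -115 mm, z -4 to 86 mm. Origin: centre of the tray's underside, 14 mm above the bench. Over 45 N of push or 0.4 m/s is too rough.
- drawer_handle (a point): Middle of the drawer's dark steel bar handle, 35 mm in front of the front panel, 76 mm above the bench; the bar runs along the drawer's y, 110 mm long, at most 12 mm thick. Pushed here from above with closed fingers, the gripper's body stays clear of the base.
- drawer_front (a point): Centre of the outer face of the drawer's front panel, flush with base_front when home. A spring roller detent begins about 14 mm before home and peaks 5 mm before home; passing it takes about 10 to 15 N in all, then it pulls the drawer in against a rigid stop and keeps it there.
- base_front (a point): Fixed point of the tester on the plane of the base's front, 55 mm above the bench: where drawer_front lies when the drawer is home (seen along the tester's x).
- holder_mid (a point): On the drawer's middle line, at the top of the yellow holder (56 mm above the bench), a block 56 x 56 x 36 mm on the tray's floor. Its slot, open at the top, is 40 mm long along the drawer's x, 6.5 mm wide along y, 33 mm deep. In x the slot is centred here; in y the holder is clipped firmly from -8 to +8 mm off this point, not reported: find the slot by sight or by feeling with the blade.
- gauge: The gauge to put away: steel blade 30 (x) x 4 (y) x 30 mm high under an orange head 30 (x) x 14 (y) x 36 mm high, 50 to 85 g. Starts upright in one of the stand's two slots; lifts straight out. Origin: middle of the blade's lower edge, z up, head from z = 30 to 66 mm. Either way round is fine. Fully down in the holder its origin is 26 mm above the bench.
- spare_gauge: Like the gauge but with a blue head; it stays in the other slot of the stand.
- stand: Aluminium block on the bench, 156 (x) x 56 (y) x 40 mm high, fixed, with two slots 34 (x) x 7 (y) mm, 34 mm deep at x = -42 and +42 mm that hold the gauges; the gauges' heads rest on its top. Origin: centre of its underside.
- cup: Steel cup, 55 mm across, 45 mm high, on top of the tester's base; bystander. Origin: centre of its underside.
- dish: Green glass dish, 130 mm across, 60 mm high; bystander. Origin: centre of its underside.
- jar: Amber jar with a black lid, 60 mm across, 90 mm high; bystander. Origin: centre of its underside.
- spatula: Spatula with a wooden handle lying on the bench; bystander. Origin: within the tool, on the bench.
- disc: Flat aluminium disc with six dark holes, 90 mm across, 6 mm thick, lying on the bench; bystander. Origin: centre of its underside.
- tin: Steel sample tin, 65 mm across, 50 mm high; bystander. Origin: centre of its underside.
Mind the look-alikes: they are no part of the job. Leave any white look-alike of the gauge alone.

How it is judged (in metres and radians):
On the way, in this order (a step that is already met when the one before it is completed fails the run):
1. The orange gauge stands fully down in the holder's slot, let go (z of gauge in the frame of kit_drawer between 0.009 and 0.0145 m and x of gauge in the frame of kit_drawer between -0.068 and -0.052 m and y of gauge in the frame of kit_drawer between -0.012 and 0.012 m and angle between gauge's own z axis and vertical below 0.12 rad and contact force between gauge and the fingers below 0.2 N), for 0.2 s.
2. The drawer is home past its detent, with the gauge still in its slot (x of drawer_front in the frame of tester above -0.142 m and z of gauge in the frame of kit_drawer between 0.009 and 0.0145 m and x of gauge in the frame of kit_drawer between -0.068 and -0.052 m and y of gauge in the frame of kit_drawer between -0.012 and 0.012 m and angle between gauge's own z axis and vertical below 0.12 rad), for 0.2 s.
At the end, for the whole second after the job is handed in: Gauge upright (7 degrees) in the slot, its head within 2.5 mm of the holder's top; drawer front within 2 mm of flush with the base; both at rest; moved less than: blue gauge 15 mm (and upright), cup 20 mm (and upright), dish, jar, spatula, disc, tin 30 mm (all of step 2 and linear speed of kit_drawer below 0.01 m/s and linear speed of gauge below 0.02 m/s and distance of spare_gauge from where it was at the start of the episode below 0.015 m and distance of cup from where it was at the start of the episode below 0.02 m and distance of each of dish, jar, spatula, disc, tin from where it was at the start of the episode below 0.03 m and angle between spare_gauge's own z axis and vertical below 0.15 rad and angle between cup's own z axis and vertical below 0.2 rad); the robot touches nothing.
It fails at once if The drawer is slammed: it moves faster than 0.4 m/s (linear speed of kit_drawer above 0.4 m/s).
It fails at once if The drawer is pushed with more than 45 N (contact force between kit_drawer and the fingers above 45 N or contact force between kit_drawer and the arm above 45 N).
It fails at once if The blue gauge is pulled out of its stand or a bystander is knocked away (blue gauge 15 mm, cup 20 mm, others 30 mm) (distance of spare_gauge from where it was at the start of the episode above 0.015 m or distance of cup from where it was at the start of the episode above 0.02 m or distance of any of dish, jar, spatula, disc, tin from where it was at the start of the episode above 0.03 m).
It also fails if it takes over 61 s, if anything falls off the work surface, if the arm or the gripper's body presses on something with over 40 N, if the wrist force passes 120 N, or if a joint passes its speed limit or range.

## Working session

There is one attempt and no reset: what is moved stays moved. The work goes in short steps, Python scripts to look and compute and a shell command to move; the robot and the scene stay as the last step left them, time stands still between calls to the robot, and variables do not carry over. Pictures are saved under pics/ and viewed, about 8 in all and at most 12, crops included, and the job is handed in when it is done.

```bash
mkdir -p pics; cat > h.py <<'E'
import numpy as np, cv2
from rig import bot, vision
def snap(n,f):
    s=bot.read_state(); im=vision.capture(n); cv2.imwrite(f'pics/{f}.png',im[:,:,::-1]); np.save(f'pics/{f}.npy',cw(n,s)); return im
def cw(n,s=None):
    i=vision.camera_info(n)
    if 'camera_from_world' in i: return np.array(i['camera_from_world'])
    s=s or bot.read_state(); T=np.eye(4);T[:3,:3]=s['tcp_rot'];T[:3,3]=s['position']
    return np.linalg.inv(T@np.array(i['mount']))
def pix(n,P,W):
    i=vision.camera_info(n); P=np.atleast_2d(P)@W[:3,:3].T+W[:3,3]
    return cv2.projectPoints((P*[1,-1,-1]).astype(float),np.zeros(3),np.zeros(3),np.array(i['intrinsics']),np.array(i['dist'],float))[0][:,0]
def ray(n,uv,W):
    i=vision.camera_info(n)
    q=cv2.undistortPoints(np.array(uv,float).reshape(-1,1,2),np.array(i['intrinsics']),np.array(i['dist'],float))[:,0]
    d=np.c_[q[:,0],-q[:,1],-np.ones(len(q))]@W[:3,:3]; return -W[:3,:3].T@W[:3,3],d
def atz(n,uv,z,W):
    o,d=ray(n,uv,W); z=np.broadcast_to(z,len(d)); return o+d*((z-o[2])/d[:,2])[:,None]
E
python3 - <<'E'
from h import *
a=snap('scene','s1');b=snap('side','d1')
s=bot.read_state();print(s['tcp_rot'],s['position'],s['force'],bot.grip_depth,s['opening'])
for n in('scene','side'):
  W=cw(n);print(n,-W[:3,:3].T@W[:3,3],-W[2,:3])
print(vision.camera_info('wrist')['mount'])
E
```

```text
[[-5.70961738e-05  9.99998202e-01 -1.89549308e-03]
 [ 9.99999949e-01  5.76897310e-05  3.13088077e-04]
 [ 3.13196865e-04 -1.89547510e-03 -9.99998155e-01]] [6.24360478e-01 1.47775302e-04 2.21683966e-01] [-0.06520061 -0.59824301  0.45646968] -0.0187 1.0024874369873626
scene [ 1.66780933 -0.33268196  0.88373418] [-0.79802976  0.23325986 -0.55564227]
side [0.00427572 1.07410594 0.82974997] [ 0.39094802 -0.76299762 -0.51477595]
[[ 6.34840755e-04  9.57199134e-01  2.89429465e-01  7.78596912e-02]
 [ 9.99999681e-01 -4.67297878e-04 -6.47976283e-04  1.78298586e-04]
 [-4.84992562e-04  2.89429784e-01 -9.57199125e-01 -1.61611365e-01]
 [ 0.00000000e+00  0.00000000e+00  0.00000000e+00  1.00000000e+00]]
```

View pics/s1.png

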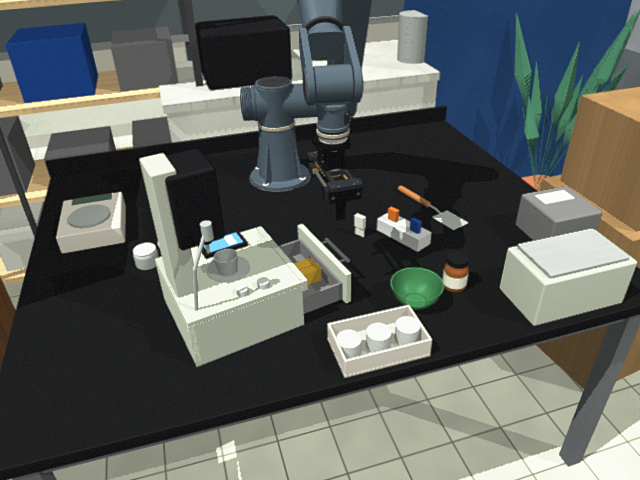

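View pics/d1.png

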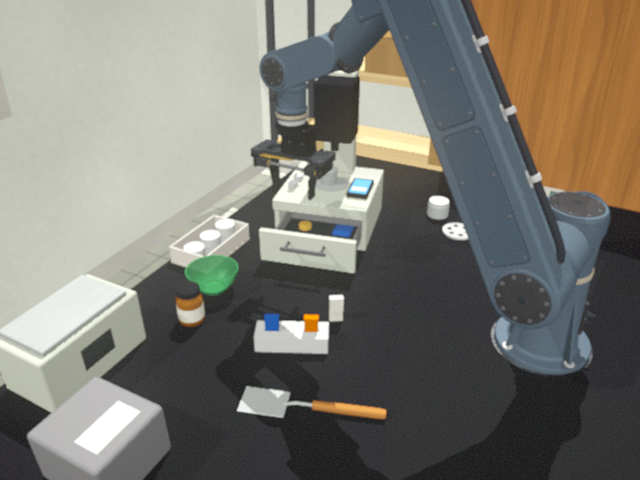

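Orange candidates: the gauge's orange head at scene (394,214) / side (312,323), the spatula handle at scene (413,196), and the amber jar at scene (456,272). Gauge look-alikes: the white one at scene (360,224) and the blue one at scene (416,226). I choose the orange head in the stand. Next I measure.

```bash
cat > m.py <<'E'
from h import *
from scipy.optimize import least_squares
S=cw('scene');D=cw('side')
def tri(a,b):
    o1,d1=ray('scene',[a],S);o2,d2=ray('side',[b],D)
    A=np.c_[d1[0],-d2[0]];t=np.linalg.lstsq(A,o2-o1,rcond=None)[0];p=o1+d1[0]*t[0];q=o2+d2[0]*t[1];return (p+q)/2,np.linalg.norm(p-q)
for n,f,W in(('scene','s1',S),('side','d1',D)):
    im=cv2.imread(f'pics/{f}.png');h=cv2.cvtColor(im,cv2.COLOR_BGR2HSV)
    for c,lo,hi in(('orange',(5,200,150),(18,255,255)),('blue',(105,150,60),(125,255,255)),('yellow',(19,150,80),(32,255,255))):
        k,l,st,ce=cv2.connectedComponentsWithStats(cv2.inRange(h,lo,hi))
        for j in range(1,k):
            if 25<st[j,4]<600: print(n,c,ce[j].round(1),st[j],atz(n,[ce[j]],.058,W)[0].round(3))
ims=[cv2.resize(cv2.imread('pics/s1.png')[190:320,260:440],None,fx=4,fy=4,interpolation=2)[:, :],cv2.resize(cv2.imread('pics/d1.png')[180:370,240:390],None,fx=3,fy=3,interpolation=2)]
cv2.imwrite('pics/c1.png',ims[0]);cv2.imwrite('pics/c2.png',ims[1])
E
python3 m.py
```

```text
scene orange [392.5 214.2] [388 207  11  14  83] [0.45  0.236 0.058]
scene blue [605.5  84.3] [600  78  11  13  28] [-0.303  1.654  0.058]
scene blue [551.2 145.8] [544 127  13  42  92] [0.199 0.973 0.058]
scene blue [555.1 149.6] [546 134  18  36  80] [0.23  0.966 0.058]
scene blue [559.1 155.9] [548 144  20  30  65] [0.279 0.946 0.058]
scene blue [558.2 167.1] [550 154  16  22 118] [0.351 0.887 0.058]
scene blue [415.4 224.4] [410 217  12  16 141] [0.522 0.276 0.058]
scene yellow [309.5 269.9] [294 258  27  27 403] [ 0.63  -0.068  0.058]
side orange [311.1 323.8] [303 315  16  16 147] [0.451 0.238 0.058]
side blue [342.4 231. ] [333 225  20  12 167] [ 0.561 -0.152  0.058]
side blue [271.3 321.1] [264 314  15  16 212] [0.531 0.269 0.058]
side yellow [304.6 225.6] [299 222  12   9  88] [ 0.666 -0.131  0.058]
side yellow [310.5 316.6] [304 315  14   4  49] [0.464 0.217 0.058]
```

View pics/c1.png

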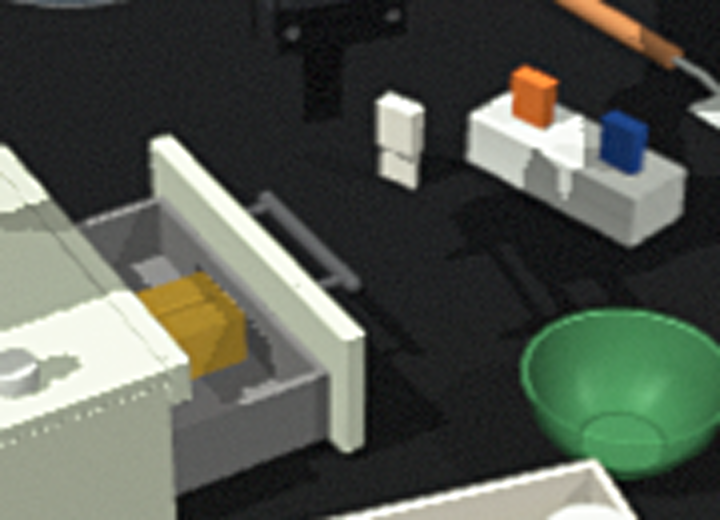

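View pics/c2.png

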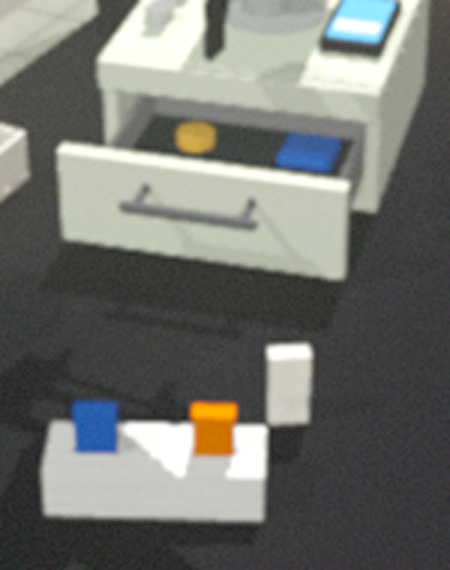

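The crops confirm the orange gauge is in the stand slot nearer the robot. The white look-alike stands loose near it, and the slotted yellow holder is at scene c1 (190,315).

```bash
cat > m2.py <<'E'
from h import *
S=cw('scene');D=cw('side')
c1=lambda a:np.array(a)/4+[260,190]
c2=lambda a:np.array(a)/3+[240,180]
print('panel scene',atz('scene',c1([[178,137],[364,334]]),.1,S).round(4))
print('panel side',atz('side',c2([[60,146],[349,183]]),.1,D).round(4))
print('handle scene',atz('scene',c1([[264,197],[353,284]]),.076,S).round(4))
print('handle side',atz('side',c2([[124,207],[254,223]]),.076,D).round(4))
print('holder slot scene',atz('scene',c1([[197,277],[222,304]]),.056,S).round(4), atz('scene',c1([[140,293],[200,272],[240,321]]),.056,S).round(4))
print('white base scene',atz('scene',c1([[379,178],[418,188]]),.0,S).round(4),'side',atz('side',c2([[270,424],[310,422]]),0,D).round(4))
print('stand top scene',atz('scene',c1([[469,116],[630,206],[685,172]]),.04,S).round(4))
print('stand top side',atz('side',c2([[43,462],[267,464],[52,423],[267,426]]),.04,D).round(4))
E
python3 m2.py
```

```text
panel scene [[ 0.483  -0.0388  0.1   ]
 [ 0.7272  0.0086  0.1   ]]
panel side [[ 0.7252  0.0022  0.1   ]
 [ 0.4782 -0.0555  0.1   ]]
handle scene [[0.5371 0.0051 0.076 ]
 [0.648  0.0295 0.076 ]]
handle side [[0.6456 0.0302 0.076 ]
 [0.5373 0.0025 0.076 ]]
holder slot scene [[ 0.5832 -0.0553  0.056 ]
 [ 0.6163 -0.048   0.056 ]] [[ 0.5882 -0.095   0.056 ]
 [ 0.5786 -0.052   0.056 ]
 [ 0.6369 -0.0422  0.056 ]]
white base scene [[0.4342 0.1252 0.    ]
 [0.4559 0.1479 0.    ]] side [[0.4502 0.1472 0.    ]
 [0.424  0.1309 0.    ]]
stand top scene [[0.4341 0.1954 0.04  ]
 [0.5785 0.2572 0.04  ]
 [0.5525 0.3123 0.04  ]]
stand top side [[0.5527 0.3043 0.04  ]
 [0.4108 0.2331 0.04  ]
 [0.5706 0.2642 0.04  ]
 [0.4297 0.195  0.04  ]]
```

```bash
python3 -c "
from h import *
snap('wrist','w1');print(vision.camera_info('wrist')['intrinsics'])"
```

```text
[[404.45300304   0.         318.68351228]
 [  0.         404.45300304 240.98646845]
 [  0.           0.           1.        ]]
```

View pics/w1.png

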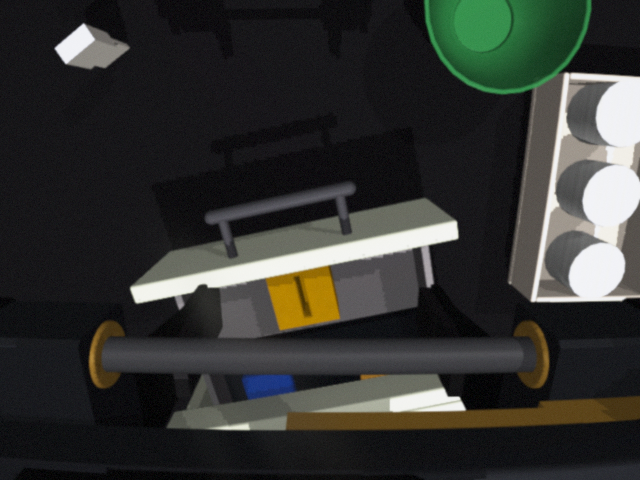

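The wrist picture shows the handle at (281,203), the holder at (305,298), and its dark slot from about (298,277) to (309,317).

```bash
python3 - <<'E'
from h import *
W=np.load('pics/w1.npy')
f=lambda uv,z:atz('wrist',uv,z,W).round(4)
slot=f([[298,277],[309,317]],.056);print('slot',slot)
print('holder corners',f([[279,331],[341,319]],.056))
p=f([[132,289],[457,222]],.1);print('panel',p,np.linalg.norm(p[1]-p[0]))
h=f([[211,218],[351,188]],.076);print('handle',h,h.mean(0),np.linalg.norm(h[1]-h[0]))
g=cv2.cvtColor(cv2.imread('pics/w1.png'),cv2.COLOR_BGR2GRAY)
cv2.imwrite('pics/w1c.png',cv2.resize(g[255:345,250:355],None,fx=6,fy=6,interpolation=2))
E
```

```text
slot [[ 0.6065 -0.0536  0.056 ]
 [ 0.6158 -0.0923  0.056 ]]
holder corners [[ 0.5884 -0.1066  0.056 ]
 [ 0.6446 -0.0943  0.056 ]]
panel [[ 0.48   -0.0466  0.1   ]
 [ 0.7252  0.0069  0.1   ]] 0.25096870322811166
handle [[0.5399 0.0039 0.076 ]
 [0.6492 0.0275 0.076 ]] [0.59455 0.0157  0.076  ] 0.11181882667958912
```

View pics/w1c.png

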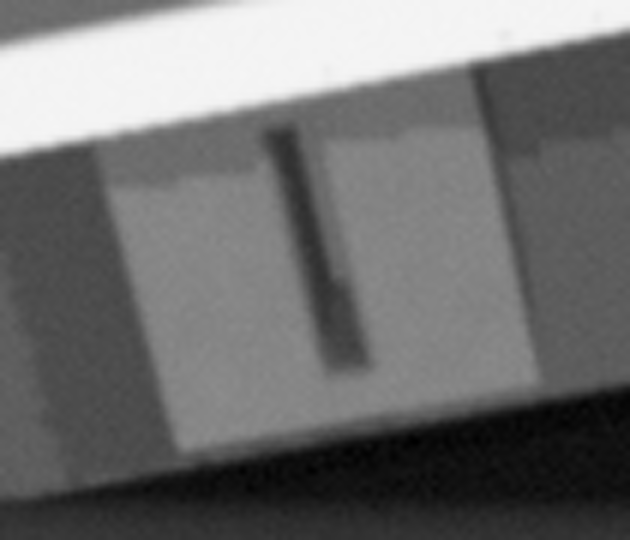

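```bash
python3 -m jog '[[[24,-17,0],[0,0,6],0],[[48,-35,0],[0,0,12],0],[[72,-52,0],[0,0,18],0],[[96,-70,5],[0,0,24],0],[[120,-87,12],[0,0,30],0],[[144,-105,20],[0,0,36],0],[[168,-122,28],[0,0,42],0],[[192,-140,36],[0,0,48],0],[[216,-157,44],[0,0,54],0],[[230,-168,52],[0,0,60],0],[[237,-173,57],[0,0,65],0],[[237,-173,62],[0,0,65],0]]'
python3 -m jog '[[[0,0,0],[0,0,0],0],[[0,0,0],[0,0,0],0],[[0,0,0],[0,0,0],0]]'
python3 -c "
from h import *
snap('wrist','w2')
s=bot.read_state();print(s['position'],s['tcp_rot'],s['time_s'])"
```

```text
time_s: 1.15
position: [0.45, 0.2384, 0.16]
tcp_rot: [[0.906, 0.424, -0.002], [0.424, -0.906, -0.0], [-0.002, -0.001, -1.0]]
force: [0.8, 0.2, -0.0]
opening: 0.993
time_s: 1.4
position: [0.453, 0.2365, 0.1608]
tcp_rot: [[0.906, 0.423, 0.001], [0.423, -0.906, 0.0], [0.001, 0.0, -1.0]]
force: [-0.5, -0.1, 1.2]
opening: 0.998
[0.45301831 0.23643652 0.16084062] [[ 9.06439584e-01  4.22334145e-01  1.07291607e-03]
 [ 4.22334244e-01 -9.06440161e-01  1.44010584e-04]
 [ 1.03335480e-03  3.22592302e-04 -9.99999414e-01]] 1.45
```

View pics/w2.png

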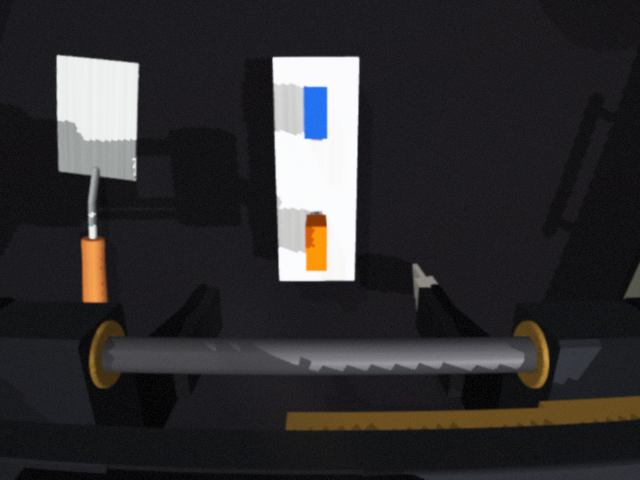

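The orange gauge's head top is centred at (316,249), blue is at (316,112), and the stand is aligned with the tool. The white look-alike at (425,285) is outside the finger.

```bash
python3 - <<'E'
from h import *
W=np.load('pics/w2.npy');s=bot.read_state()
P=atz('wrist',[[316.3,249],[305.5,271],[316,112]],[.076,.076,.076],W)
print(P.round(4));print(((P-s['position'])@s['tcp_rot']*1000).round(1))
q=atz('wrist',[[273,57],[278,281],[359,57],[355,281]],.04,W);print(((q-s['position'])@s['tcp_rot']*1000).round(1))
E
```

```text
[[0.4526 0.2359 0.076 ]
 [0.436  0.236  0.076 ]
 [0.5288 0.2716 0.076 ]]
[[ -0.7   0.2  84.8]
 [-15.7  -6.8  84.8]
 [ 83.5   0.1  84.9]]
[[119.  -28.1 121. ]
 [-37.7 -28.8 120.8]
 [119.   27.9 121. ]
 [-37.6  29.2 120.8]]
```

```bash
python3 -m jog '[[[0,0,25],[0,0,0],0],[[0,0,50],[0,0,0],0],[[0,0,75],[0,0,0],0],[[0,0,95],[0,0,0],0],[[0,0,108],[0,0,0],0],[[0,0,116],[0,0,0],0],[[0,0,116],[0,0,0],0],[[0,0,116],[0,0,0],0],[[0,0,116],[0,0,0],1],[[0,0,116],[0,0,0],1],[[0,0,116],[0,0,0],1],[[0,0,116],[0,0,0],1]]'
python3 -m jog '[[[0,0,0],[0,0,0],1],[[0,0,0],[0,0,0],1],[[0,0,0],[0,0,0],1],[[0,0,0],[0,0,0],1],[[0,0,0],[0,0,0],1],[[0,0,0],[0,0,0],1]]'
```

```text
time_s: 2.45
position: [0.4524, 0.2372, 0.0453]
tcp_rot: [[0.906, 0.423, 0.001], [0.423, -0.906, 0.0], [0.001, 0.0, -1.0]]
force: [0.8, -0.4, 0.7]
opening: 0.779
time_s: 2.95
position: [0.4519, 0.237, 0.0445]
tcp_rot: [[0.906, 0.423, -0.0], [0.423, -0.906, -0.0], [-0.0, -0.0, -1.0]]
force: [-0.2, -0.1, -0.2]
opening: 0.325
```

```bash
python3 -m jog '[[[0,0,0],[0,0,0],1],[[0,0,0],[0,0,0],1],[[0,0,0],[0,0,0],1],[[0,0,0],[0,0,0],1],[[0,0,-3],[0,0,0],1],[[0,0,-15],[0,0,0],1],[[0,0,-30],[0,0,0],1],[[0,0,-55],[0,0,0],1],[[0,0,-85],[0,0,0],1],[[0,0,-115],[0,0,0],1],[[0,0,-130],[0,0,0],1],[[0,0,-130],[0,0,0],1]]'
```

```text
time_s: 3.95
position: [0.4543, 0.2378, 0.1783]
tcp_rot: [[0.906, 0.423, 0.008], [0.423, -0.906, 0.002], [0.008, 0.001, -1.0]]
force: [-0.1, 0.4, -0.9]
opening: 0.162
```

```bash
python3 -m jog '[[[1,20,0],[0,0,-5],1],[[2,50,0],[0,0,-12],1],[[3,80,0],[0,0,-19],1],[[4,112,0],[0,0,-26],1],[[6,144,0],[0,0,-33],1],[[7,176,0],[0,0,-40],1],[[8,208,0],[0,0,-47],1],[[9,240,0],[0,0,-54],1],[[10,272,0],[0,0,-61],1],[[11,304,0],[0,0,-68],1],[[12,332,0],[0,0,-74],1],[[13,348,0],[0,0,-77.5],1]]'
python3 -m jog '[[[0,0,0],[0,0,0],1],[[0,0,0],[0,0,0],1],[[0,0,0],[0,0,0],1],[[0,0,0],[0,0,0],1]]'
python3 - <<'E'
from h import *
snap('wrist','w3');s=bot.read_state();print(s['position'],s['tcp_rot'],s['force'])
W=np.load('pics/w3.npy')
# expected gauge and slot pixels
t=np.array([.611,-.073,.056]);print('slot expected',pix('wrist',t,W))
R=np.array(s['tcp_rot']);p=np.array(s['position'])
print('blade bottom',pix('wrist',[p+R@[dx,dy,.035] for dx in(-.015,.015) for dy in(-.002,.002)],W).round(1))
g=cv2.imread('pics/w3.png');cv2.imwrite('pics/w3c.png',cv2.resize(g[200:420,210:430],None,fx=2.7,fy=2.7,interpolation=2))
E
```

```text
time_s: 4.95
position: [0.6116, -0.0761, 0.173]
tcp_rot: [[-0.219, 0.976, -0.001], [0.976, 0.219, -0.001], [-0.001, -0.001, -1.0]]
force: [1.1, -0.1, -0.8]
opening: 0.158
time_s: 5.28
position: [0.6095, -0.0714, 0.1738]
tcp_rot: [[-0.217, 0.976, -0.002], [0.976, 0.217, 0.001], [0.002, -0.002, -1.0]]
force: [-0.4, 0.0, -0.0]
opening: 0.16
[ 0.60980215 -0.07136285  0.17413003] [[-2.17290904e-01  9.76105520e-01 -1.63591298e-03]
 [ 9.76106279e-01  2.17292340e-01  7.55791338e-04]
 [ 1.09320346e-03 -1.43259835e-03 -9.99998376e-01]] [ 0.2205957   0.47379882 -0.95253447]
slot expected [[320.56591788 234.90988849]]
blade bottom [[315.6 301.4]
 [323.1 301.4]
 [315.5 247.7]
 [323.3 247.7]]
```

View pics/w3.png

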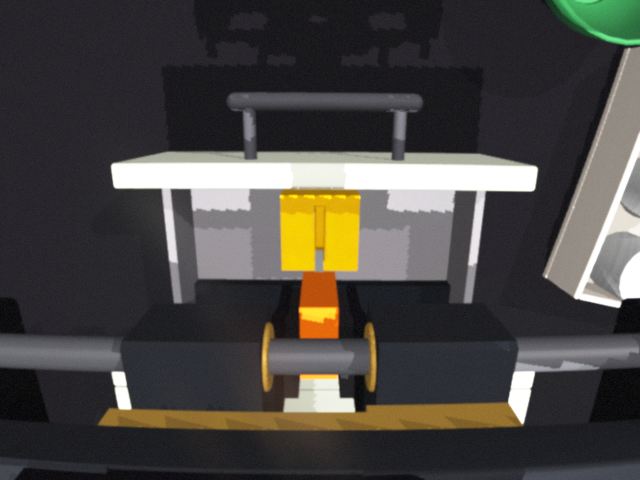

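Gauge gripped and square to the drawer. The slot is at column ~320, rows 205–248, directly in line with the blade. I take subpixel profiles for it.

```bash
python3 - <<'E'
from h import *
W=np.load('pics/w3.npy');s=bot.read_state();R=np.array(s['tcp_rot']);p=np.array(s['position'])
g=cv2.imread('pics/w3.png').astype(int)
for r in (208,215,225,235,243): print(r,g[r,306:334,1])
print('col',g[196:256,320,1]); 
print('blade rows'); 
for r in (254,260,266): print(r,g[r,306:334,0])
f=lambda uv:((atz('wrist',uv,.056,W)-p)@R*1000).round(1)
print(f([[320,205.5],[320,248],[281,230],[359.5,230]]))
E
```

```text
208 [175 176 174 174 179 177 175 166 149 143 164 174 178 173 173 179 176 169
 150 157 168 173 172 172 172 175 173 175]
215 [206 205 204 203 201 199 200 197 179 159 162 175 175 177 173 173 170 159
 157 169 191 203 209 205 207 208 208 208]
225 [211 208 208 206 208 205 201 192 176 154 167 174 178 177 181 178 175 161
 159 173 195 207 207 208 205 205 205 206]
235 [209 208 208 210 209 207 210 204 181 156 167 174 177 175 173 175 169 163
 158 176 195 205 207 211 209 209 210 210]
243 [208 206 206 207 206 208 203 197 180 156 162 173 172 175 173 174 170 156
 163 179 201 207 212 210 211 209 210 205]
col [202 188 176 177 176 175 178 180 173 166 163 174 173 178 175 175 172 178
 174 173 178 173 177 177 178 178 174 178 180 181 179 179 178 177 179 176
 176 177 172 173 174 171 172 175 173 173 178 173 172 168 155 133 116 120
 133 144 147 149 149 150]
blade rows
254 [  4   3   0   3   1   0   0  14  60 124 149 148 146 150 148 147 132  79
  27  19  35  19   1   0   3   7   6   1]
260 [  0  10   0   0   5   2   0  19  66 123 144 148 148 150 148 149 136  88
  36   7   3   0   0   3   5   4   0   0]
266 [  0   6   0   0   0   3   1  33  81 131 147 149 149 148 148 150 136  88
  38   0   3   6   0   0   0   0   0   2]
[[ 19.5   0.6 118.2]
 [-11.9   0.6 118.1]
 [  1.7 -27.4 118.2]
 [  1.7  28.9 118.1]]
```

```bash
python3 -m jog '[[[0,0.8,10],[0,0,0],1],[[0,0.8,25],[0,0,0],1],[[0,0.8,40],[0,0,0],1],[[0,0.8,55],[0,0,0],1],[[0,0.8,65],[0,0,0],1],[[0,0.8,72],[0,0,0],1],[[0,0.8,75],[0,0,0],1],[[0,0.8,75],[0,0,0],1],[[0,0.8,75],[0,0,0],1],[[0,0.8,75],[0,0,0],1]]'
python3 - <<'E'
from h import *
snap('wrist','w4');s=bot.read_state();print(s['position'],s['force'])
g=cv2.imread('pics/w4.png');cv2.imwrite('pics/w4c.png',cv2.resize(g[180:420,200:440],None,fx=2.5,fy=2.5,interpolation=2))
E
```

```text
time_s: 6.17
position: [0.6123, -0.0728, 0.1004]
tcp_rot: [[-0.217, 0.976, 0.002], [0.976, 0.217, -0.001], [-0.001, 0.002, -1.0]]
force: [-0.9, -0.3, -1.2]
opening: 0.154
[ 0.61227574 -0.07288214  0.10043122] [ 0.6078135  -0.18810603 -0.24913783]
```

View pics/w4c.png

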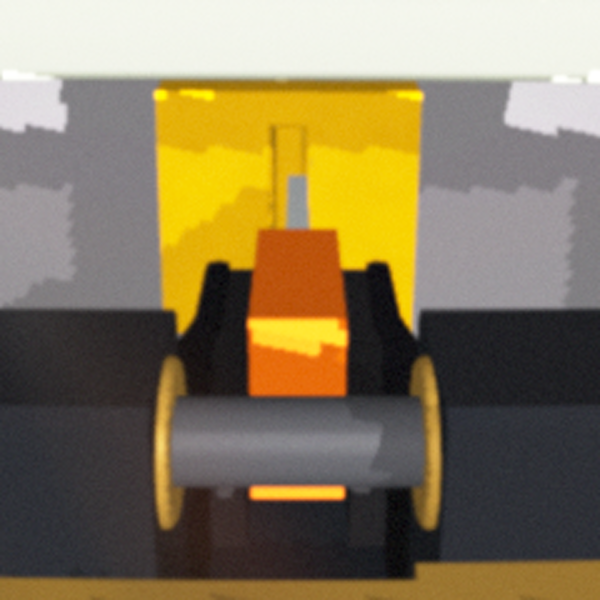

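Blade tip at crop x 288–308 and slot at 271–307: the blade sits ~1.8 mm to +y. I check whether the arm has settled.

```bash
cat > slot.py <<'E'
from h import *
for k in range(3):
    im=vision.capture('wrist').astype(int);s=bot.read_state();print(np.round(s['position'],4),np.round(s['qvel'],2).tolist())
    r=im[236:241].mean(0);  # slot rows above blade
    print('slot',r[304:328,1].round().astype(int)); b=im[258:266].mean(0); print('blade',b[304:328,2].round().astype(int))
E
python3 slot.py; python3 -m jog '[[[0,0,0],[0,0,0],1],[[0,0,0],[0,0,0],1],[[0,0,0],[0,0,0],1]]';python3 slot.py
```

```text
[ 0.6122 -0.0729  0.1004] [0.12, -0.04, 0.18, -0.02, 0.0, 0.08]
slot [180 187 189 178 156 132 147 169 177 178 177 178 178 177 177 174 164 156
 163 181 192 197 198 195]
blade [  4  13  27  20  11  10   8   5   8  25  77 130 150 151 152 152 152 151
 138  86  31   5   3   3]
[ 0.6121 -0.0729  0.1003] [-0.05, 0.14, 0.23, 0.01, -0.01, -0.03]
slot [181 185 184 178 157 135 139 164 176 178 177 178 177 178 176 176 167 157
 160 176 188 195 196 194]
blade [  6   7   6   6   7   6  11   7   6  26  77 130 149 151 152 153 151 152
 139  87  40  18   5   3]
[ 0.612  -0.0728  0.1002] [-0.09, 0.16, 0.2, -0.08, -0.06, 0.07]
slot [181 182 184 181 161 136 130 159 176 178 178 178 178 177 179 180 172 154
 155 173 188 196 196 194]
blade [  5  14  29  21  11   9  10   7  10  24  78 130 148 153 152 152 153 151
 138  86  30   7   1   2]
time_s: 6.62
position: [0.6117, -0.0727, 0.0997]
tcp_rot: [[-0.216, 0.976, 0.0], [0.976, 0.216, -0.0], [-0.0, 0.0, -1.0]]
force: [0.2, -0.6, 0.2]
opening: 0.157
[ 0.6116 -0.0727  0.0996] [0.11, 0.11, -0.06, 0.01, 0.05, 0.02]
slot [179 180 182 177 171 156 134 137 163 176 176 176 179 177 177 177 175 162
 149 158 172 183 190 192]
blade [  5   7   8   5  10   8   7   7   8  26  77 130 150 153 152 152 153 152
 139  85  33  23  14   8]
[ 0.6116 -0.0727  0.0996] [-0.01, 0.07, 0.06, -0.06, -0.04, 0.01]
slot [179 181 183 183 172 151 132 138 165 176 176 178 180 178 178 178 176 168
 151 157 171 183 190 192]
blade [  5   8   9   8  13   7   8   7   7  28  77 130 149 153 152 152 153 152
 138  86  34  14   9   4]
[ 0.6116 -0.0727  0.0995] [0.03, 0.09, -0.05, -0.06, -0.04, -0.01]
slot [180 180 182 185 175 153 131 138 164 176 179 178 178 179 178 179 178 171
 153 156 170 183 191 192]
blade [  6   6  10   6   9   9   9   8   6  27  78 130 150 151 152 152 152 152
 137  84  32   8   6   5]
```

```bash
python3 -m jog '[[[0,-1.2,0],[0,0,0],1],[[0,-1.2,0],[0,0,0],1],[[0,-1.2,0],[0,0,0],1],[[0,-1.2,0],[0,0,0],1],[[0,-1.2,0],[0,0,0],1],[[0,-1.2,0],[0,0,0],1]]';python3 slot.py | tail -3
```

```text
time_s: 7.27
position: [0.6104, -0.073, 0.0995]
tcp_rot: [[-0.216, 0.976, -0.0], [0.976, 0.216, 0.0], [0.0, -0.0, -1.0]]
force: [0.2, -0.3, -0.6]
opening: 0.159
 175 160 140 152 167 178]
blade [  9   8   5   5   8   2   4   5   9  28  77 131 150 152 152 153 152 151
 138  86  31  12  13  21]
```

```bash
python3 -m jog '[[[0,0,4],[0,0,0],1],[[0,0,7],[0,0,0],1],[[0,0,9],[0,0,0],1],[[0,0,11],[0,0,0],1],[[0,0,13],[0,0,0],1],[[0,0,15],[0,0,0],1],[[0,0,15],[0,0,0],1],[[0,0,15],[0,0,0],1]]'
```

```text
time_s: 8.08
position: [0.6104, -0.0729, 0.0844]
tcp_rot: [[-0.216, 0.976, -0.0], [0.976, 0.216, 0.0], [0.0, -0.0, -1.0]]
force: [-0.3, -0.0, -0.1]
opening: 0.159
```

In the slot with no contact force; continue down.

```bash
python3 -m jog '[[[0,0,4],[0,0,0],1],[[0,0,8],[0,0,0],1],[[0,0,12],[0,0,0],1],[[0,0,15],[0,0,0],1],[[0,0,18],[0,0,0],1],[[0,0,20],[0,0,0],1],[[0,0,21],[0,0,0],1],[[0,0,22],[0,0,0],1],[[0,0,22],[0,0,0],1],[[0,0,22],[0,0,0],1]]'
```

```text
time_s: 8.92
position: [0.6105, -0.073, 0.0626]
tcp_rot: [[-0.216, 0.976, 0.0], [0.976, 0.216, -0.0], [-0.0, 0.0, -1.0]]
force: [0.1, 0.5, -0.1]
opening: 0.161
```

```bash
python3 -m jog '[[[0,0,0.5],[0,0,0],1],[[0,0,1],[0,0,0],1],[[0,0,1.5],[0,0,0],1],[[0,0,2],[0,0,0],1],[[0,0,2.5],[0,0,0],1],[[0,0,2.5],[0,0,0],1]]'
```

```text
time_s: 9.42
position: [0.6105, -0.073, 0.0605]
tcp_rot: [[-0.216, 0.976, 0.0], [0.976, 0.216, -0.0], [-0.0, 0.0, -1.0]]
force: [-0.7, -0.1, 3.1]
opening: 0.156
```

```bash
python3 -m jog '[[[0,0,0],[0,0,0],0.6],[[0,0,0],[0,0,0],0.6],[[0,0,0],[0,0,0],0.6],[[0,0,0],[0,0,0],0.6],[[0,0,0],[0,0,0],0.6],[[0,0,-10],[0,0,0],0.6],[[0,0,-30],[0,0,0],0.6],[[0,0,-60],[0,0,0],0.6],[[0,0,-95],[0,0,0],0.6],[[0,0,-110],[0,0,0],0.6],[[0,0,-110],[0,0,0],0.6],[[0,0,-110],[0,0,0],0.6]]'
python3 - <<'E'
from h import *
snap('wrist','w5');W=np.load('pics/w5.npy');s=bot.read_state();print(s['position'])
g=cv2.imread('pics/w5.png');cv2.imwrite('pics/w5c.png',g[60:420,80:560])
h=cv2.cvtColor(g,cv2.COLOR_BGR2HSV);ys,xs=np.where(cv2.inRange(h,(5,200,120),(18,255,255))>0);print(xs.min(),xs.max(),ys.min(),ys.max())
E
```

```text
time_s: 10.42
position: [0.611, -0.0731, 0.1716]
tcp_rot: [[-0.217, 0.976, 0.003], [0.976, 0.217, -0.001], [-0.001, 0.003, -1.0]]
force: [0.2, 0.4, -0.5]
opening: 0.4
[ 0.60993457 -0.07280683  0.17010011]
307 328 214 271
```

View pics/w5c.png

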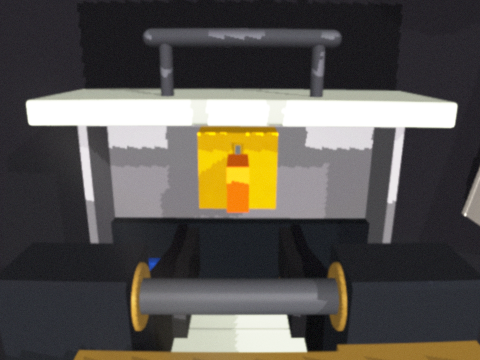

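The gauge stands released in the holder with its head at crop (238,185). The handle spans crop (145..340, 38). Next: compute the handle and drawer travel.

```bash
python3 - <<'E'
from h import *
W=np.load('pics/w5.npy');s=bot.read_state();R=np.array(s['tcp_rot']);p=np.array(s['position'])
f=lambda uv,z:((atz('wrist',uv,z,W)-p)@R*1000).round(1)
print('tcp',p.round(4)); print('handle',f([[225,98],[421,98]],.076))
print('panel outer top edge',f([[113,164],[530,162]],.1))
print('head top expected', pix('wrist',[p+R@np.array([x,y,p[2]-.092]) for x in(-.015,.015) for y in(-.007,.007)],W).round(1).tolist())
# base front from side view / scene: top front edge of base z=.13
c2=lambda a:np.array(a)/3+[240,180]
D=cw('side');q=atz('side',c2([[98,60],[381,93]]),.13,D);print('base front top',q.round(4),((q-p)@R*1000).round(1))
E
```

```text
tcp [ 0.6099 -0.0728  0.1701]
handle [[ 90.2 -55.7  94.1]
 [ 90.3  63.5  94.1]]
panel outer top edge [[  53.5 -118.6   70.2]
 [  54.8  124.5   70.1]]
head top expected [[305.8, 269.9], [327.8, 269.9], [305.4, 224.3], [328.2, 224.3]]
base front top [[ 0.7496 -0.1035  0.13  ]
 [ 0.4963 -0.1626  0.13  ]] [[ -60.2  129.7   40. ]
 [ -63.1 -130.4   40.1]]
```

```bash
python3 -m jog '[[[25,1,0],[0,0,0],1],[[60,2,0],[0,0,0],1],[[95,4,0],[0,0,0],1],[[118,4,5],[0,0,0],1],[[125,4,20],[0,0,0],1],[[125,4,45],[0,0,0],1],[[125,4,70],[0,0,0],1],[[125,4,90],[0,0,0],1],[[125,4,102],[0,0,0],1],[[125,4,106],[0,0,0],1],[[125,4,106],[0,0,0],1],[[125,4,106],[0,0,0],1]]'
python3 -m jog '[[[-3,0,0],[0,0,0],1],[[-6,0,0],[0,0,0],1],[[-9,0,0],[0,0,0],1],[[-12,0,0],[0,0,0],1],[[-14,0,0],[0,0,0],1],[[-16,0,0],[0,0,0],1],[[-18,0,0],[0,0,0],1],[[-20,0,0],[0,0,0],1],[[-22,0,0],[0,0,0],1],[[-24,0,0],[0,0,0],1]]'
```

```text
time_s: 11.47
position: [0.5875, 0.0498, 0.0641]
tcp_rot: [[-0.216, 0.976, -0.0], [0.976, 0.216, 0.0], [0.0, -0.0, -1.0]]
force: [0.2, 0.3, 0.6]
opening: 0.008
time_s: 12.3
position: [0.5925, 0.0267, 0.0642]
tcp_rot: [[-0.217, 0.976, 0.0], [0.976, 0.217, 0.0], [0.0, 0.0, -1.0]]
force: [0.6, 2.3, 2.3]
opening: 0.005
```

```bash
python3 -m jog '[[[-4,0,0],[0,0,0],1],[[-10,0,0],[0,0,0],1],[[-17,0,0],[0,0,0],1],[[-24,0,0],[0,0,0],1],[[-31,0,0],[0,0,0],1],[[-38,0,0],[0,0,0],1],[[-45,0,0],[0,0,0],1],[[-52,0,0],[0,0,0],1],[[-59,0,0],[0,0,0],1],[[-66,0,0],[0,0,0],1],[[-72,0,0],[0,0,0],1],[[-76,0,0],[0,0,0],1]]'
python3 -m jog '[[[-2,0,0],[0,0,0],1],[[-4,0,0],[0,0,0],1],[[-6,0,0],[0,0,0],1],[[-8,0,0],[0,0,0],1],[[-10,0,0],[0,0,0],1],[[-12,0,0],[0,0,0],1]]'
python3 - <<'E'
from h import *
snap('wrist','w6');snap('side','d2');W=np.load('pics/w6.npy')
g=cv2.imread('pics/w6.png')
d=cv2.resize(cv2.imread('pics/d2.png')[140:280,230:400],None,fx=2.8,fy=2.8,interpolation=2)
o=np.zeros((480+0,640,3),np.uint8)
cv2.imwrite('pics/w6c.png',np.vstack([cv2.resize(g[150:480],(476,245)),d]))
E
```

```text
time_s: 13.3
position: [0.6088, -0.0487, 0.0639]
tcp_rot: [[-0.216, 0.976, -0.001], [0.976, 0.216, -0.0], [-0.0, -0.001, -1.0]]
force: [-1.2, 2.6, 2.7]
opening: 0.005
time_s: 13.8
position: [0.6112, -0.0593, 0.0639]
tcp_rot: [[-0.217, 0.976, -0.001], [0.976, 0.217, 0.0], [0.0, -0.001, -1.0]]
force: [-1.9, 1.9, 0.5]
opening: 0.007
```

View pics/w6c.png

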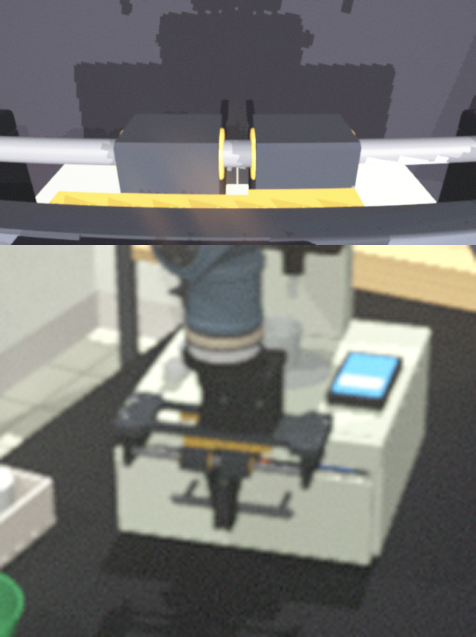

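The side view shows the drawer nearly shut, with the fingers on the bar. I creep on from here.

```bash
python3 -m jog '[[[-2,0,0],[0,0,0],1],[[-4,0,0],[0,0,0],1],[[-6,0,0],[0,0,0],1],[[-8,0,0],[0,0,0],1],[[-10,0,0],[0,0,0],1],[[-11,0,0],[0,0,0],1],[[-12,0,0],[0,0,0],1]]'
python3 -m jog '[[[-1,0,0],[0,0,0],1],[[-2,0,0],[0,0,0],1],[[-3,0,0],[0,0,0],1],[[-4,0,0],[0,0,0],1]]'
```

```text
time_s: 14.48
position: [0.6131, -0.0682, 0.0639]
tcp_rot: [[-0.215, 0.977, -0.002], [0.977, 0.215, 0.006], [0.006, -0.001, -1.0]]
force: [-0.7, 12.8, 2.3]
opening: 0.002
time_s: 14.82
position: [0.6136, -0.0706, 0.0639]
tcp_rot: [[-0.215, 0.977, -0.003], [0.977, 0.215, 0.007], [0.008, -0.002, -1.0]]
force: [-1.1, 13.3, 2.2]
opening: 0.005
```

```bash
python3 -m jog '[[[-1,0,0],[0,0,0],1],[[-2,0,0],[0,0,0],1],[[-3,0,0],[0,0,0],1]]'
```

```text
time_s: 15.07
position: [0.6147, -0.0752, 0.0639]
tcp_rot: [[-0.216, 0.976, -0.002], [0.976, 0.216, 0.004], [0.004, -0.001, -1.0]]
force: [-1.6, 7.5, 0.5]
opening: 0.004
```

Past the detent peak, since the force is falling; creep on to the stop.

```bash
python3 -m jog '[[[-0.7,0,0],[0,0,0],1],[[-1.4,0,0],[0,0,0],1],[[-2,0,0],[0,0,0],1],[[-2,0,0],[0,0,0],1]]'
```

```text
time_s: 15.4
position: [0.6172, -0.0808, 0.0643]
tcp_rot: [[-0.216, 0.976, 0.002], [0.976, 0.216, -0.001], [-0.002, 0.002, -1.0]]
force: [0.2, 0.9, -0.8]
opening: 0.008
```

```bash
python3 -m jog '[[[-0.5,0,0],[0,0,0],1],[[-1,0,0],[0,0,0],1],[[-1.5,0,0],[0,0,0],1],[[-1.5,0,0],[0,0,0],1]]'
```

```text
time_s: 15.73
position: [0.6171, -0.081, 0.0643]
tcp_rot: [[-0.216, 0.976, 0.002], [0.976, 0.216, 0.001], [0.0, 0.002, -1.0]]
force: [1.3, 3.9, 1.2]
opening: -0.002
```

```bash
python3 -m jog '[[[-0.7,0,0],[0,0,0],1],[[-1.5,0,0],[0,0,0],1],[[-1.5,0,0],[0,0,0],1]]'
python3 -m jog '[[[2,0,0],[0,0,0],1],[[8,0,0],[0,0,0],1],[[20,0,0],[0,0,0],1],[[35,0,0],[0,0,0],1],[[50,0,0],[0,0,0],1],[[60,0,-10],[0,0,0],1],[[70,0,-40],[0,0,0],1],[[80,0,-75],[0,0,0],1],[[100,0,-110],[0,0,0],1],[[120,0,-120],[0,0,0],1],[[130,0,-120],[0,0,0],1],[[130,0,-120],[0,0,0],1]]'
python3 - <<'E'
from h import *
snap('wrist','w7');snap('side','d3')
d=cv2.imread('pics/d3.png')[140:390,200:400];g=cv2.imread('pics/w7.png')
cv2.imwrite('pics/f.png',np.hstack([cv2.resize(d,(480,600),interpolation=2)[:480],g[:,160:480]]))
W=np.load('pics/w7.npy')
print(bot.read_state()['position'])
E
```

```text
time_s: 15.98
position: [0.6171, -0.0811, 0.0643]
tcp_rot: [[-0.216, 0.976, 0.001], [0.976, 0.216, 0.003], [0.002, 0.001, -1.0]]
force: [1.6, 7.7, 1.5]
opening: 0.004
time_s: 16.98
position: [0.5875, 0.0468, 0.185]
tcp_rot: [[-0.22, 0.976, 0.001], [0.976, 0.22, 0.0], [0.0, 0.001, -1.0]]
force: [0.2, -0.3, -0.3]
opening: 0.004
[0.58738825 0.04450557 0.1829576 ]
```

View pics/f.png

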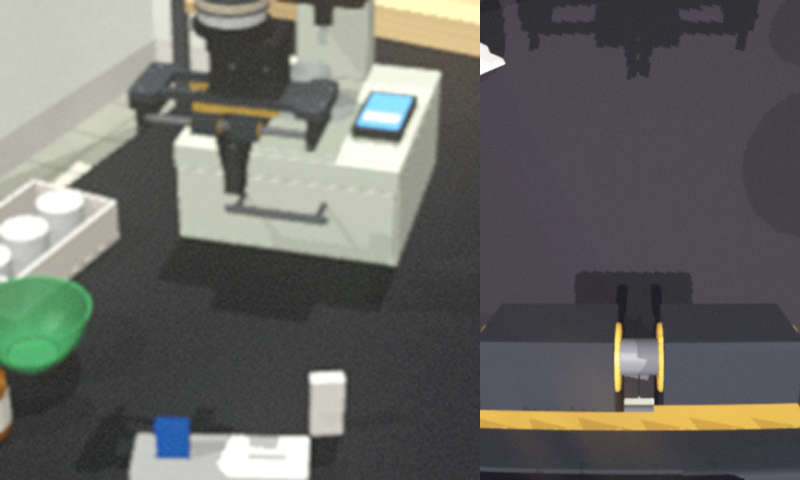

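```bash
python3 -m jog '[[[0,0,0],[0,0,0],1],[[0,0,0],[0,0,0],1],[[0,0,0],[0,0,0],1],[[0,0,0],[0,0,0],1]]'; python3 -c "
from rig import bot
print(bot.hand_in())"
```

```text
time_s: 17.42
position: [0.5884, 0.0433, 0.1831]
tcp_rot: [[-0.215, 0.977, -0.002], [0.977, 0.215, 0.0], [0.0, -0.002, -1.0]]
force: [-0.1, 0.6, 1.0]
opening: 0.004
the job is handed in; nothing more can be done
None
```

The orange gauge is in the yellow holder, the drawer is home, and I handed the job in at about 17.4 s. No verdict was reported.

- **Gauge:** I lowered it into the slot until it met about 3 N at the expected seated height (blade edge about 25.5 mm above the bench by the arm's reading). After letting go, the wrist picture showed it upright in the slot. One check disagreed on the way: just above the slot the blade was about 1.2 mm off to one side. I corrected that before going in, and it then entered without any contact force.
- **Drawer:** I pushed it by the handle at about 0.1 m/s or less. The force readings peaked near 13 N at the detent, then fell. At the stop the arm stayed put while the push rose to about 8 N, well under the 45 N limit.
- **Last picture:** The drawer front looks flush and the arm is clear. The blue gauge is in its stand, and the white look-alike and green dish look unmoved. I did not measure flushness to the millimetre. The gauge could not be seen once the drawer was shut. I did not check every bystander in that last view, but no unexpected contact force showed in the readings.

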